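# Draw the battery safe's bolt with the hook rod

### The job

Take the hook rod from its rest and, with the hook alone, draw the bolt of the battery safe towards you through its guarded channel until it is fully against its stop; prove it there with a firm steady pull of about 14 N for a second, never pushing or pulling on the safe with more than 20 N. Then unhook it and lay the rod back in both forks of its rest as it lay before; do not touch the safe with the gripper, and leave the other things on the worktop alone.

Things in the scene. Friction and masses are not known exactly. Their poses are not given: they have to be found in the camera images.
- hook_rod: Loose hook rod, about 0.09 kg (varies). Origin at the centre of its orange handle (90 long, 16 wide, 22 high); x points along the rod to the hook, z up. A black square tail (8 x 8) reaches to 76 mm behind the origin; ahead a straight steel rod of 7 mm diameter runs on the same axis to x = 200 mm, where it bends down 26 mm. Grip the handle across its 16 mm width from above.
- hook_end (a point): Centre of the hook's rounded lower end (7 mm thick; the end reaches 3.5 mm further down), at (197, 0, -26) mm in the rod's frame. The down-going leg is 7 mm thick and stands at x = 197 to 200 mm.
- rest: Fixed dark steel plate (8 thick, 200 x 70) with two grey forks; origin on the worktop beneath the handle's centre, x along the rod. The rod rests with its origin at (0, 0, 60) mm (up to 3 mm off along x), axes parallel, hook to +x. The forks stand at x = -62 (takes the square tail) and x = 100 mm (takes the steel rod), each 8 thick; slots 12 mm wide and flaring to about 35 mm at z = 80 mm.
- safe: Fixed yellow steel box with a grey lid, and before it a roofed channel for the bolt. Origin on the worktop on the channel's middle line, 111 mm behind its mouth; x points into the channel, away from the robot. The yellow box's front at x = 52 mm (keeper plate from 48.5 mm) closes the channel's far end. Channel floor and rails lie below z = 16 mm.
- channel_mouth (a point): Middle of the channel's open end, fixed to the safe at (-111, 0, 55) mm in its frame. The channel is 105 wide inside, between grey walls 105 high; its roof is steel guard bars 6 thick, centres 102 mm above the worktop, lying across every 25 mm from x = -104 to 46 mm of the safe's frame, so things under 99 mm high pass below.
- bolt_bar (a point): Middle of the bolt's red cross bar: round, 8 mm thick, lying along the safe's y, 50 mm long between two legs at y = +-25 mm, its centre 40 mm above the worktop, at first at x = -24 to 24 mm in the safe's frame. The bolt's plate below it lies under z = 16 mm, so a hook may go down close behind the bar. It moves with the bolt.
- bolt: Steel bolt sliding along the safe's -x as it is drawn; its origin is 40 mm below bolt_bar. It is found 27 to 55 mm short of its hard stop, whose setting differs each time and cannot be seen: feel for it. Drag about 6 N, plus 0.4 N for each 10 mm/s; it stays where it is left. At the stop the bar is at x = -31 to -51 mm in the safe's frame and the bolt's end is clear of the keeper.
- flux_jar: Jar with a black lid, 48 diameter, 34 high (mm); loose bystander, to be left alone. Origin at the centre of its underside.
- paste_jar: White and green jar with a white lid, 40 diameter, 45 high (mm); loose bystander, to be left alone. Origin at the centre of its underside.
- solder_spool: Blue wire spool standing on its flange, 54 diameter, 34 high (mm); loose bystander, to be left alone. Origin at the centre of its underside.
- mug: Orange mug, 81x113x101 (mm); loose bystander, to be left alone. Origin at the centre of its underside.
- cutters_blue: Blue-handled cutters lying flat, 135 long, 12 high (mm); loose bystander, to be left alone. Origin at the centre of its underside.
- tape_blue: Roll of blue tape lying flat, about 100 diameter, 25 high (mm); loose bystander, to be left alone. Origin at the centre of its underside.
- loupe: Black eye loupe, 43 diameter, 26 high (mm); loose bystander, to be left alone. Origin at the centre of its underside.

How it is judged:
On the way, in this order (a step that is already met when the one before it is completed fails the run):
1. the hook rod is lifted out of its rest (height (world z) of hook_rod above 0.09 m), for 0.1 s.
2. the bolt is drawn and held still against its stop by the hook with a pull of 10 to 18 N for 0.5 s (its drag alone is less) (x of bolt_bar in the frame of safe below -0.028 m and linear speed of bolt below 0.003 m/s and contact force between hook_rod and bolt between 10 and 18 N), for 0.5 s.
At the end, for the whole second after the job is handed in: The bolt is still drawn (bar at least 28 mm to the robot's side of the safe's origin); the rod lies released and still in both forks of its rest, hook to the same end and hanging down: within 14 mm along, 5 mm across, 4 mm in height of its seat, hook end within 18 mm sideways, tilt under 0.25 rad (x of bolt_bar in the frame of safe below -0.028 m and x of hook_rod in the frame of rest between -0.014 and 0.014 m and y of hook_rod in the frame of rest between -0.005 and 0.005 m and z of hook_rod in the frame of rest between 0.056 and 0.064 m and x of hook_end in the frame of rest between 0.17 and 0.225 m and y of hook_end in the frame of rest between -0.018 and 0.018 m and angle between hook_rod's own z axis and vertical below 0.25 rad and linear speed of hook_rod below 0.01 m/s and contact force between the fingers and hook_rod below 0.2 N); the robot touches nothing.
It fails at once if the hook rod presses on the safe or its bolt with more than 20 N (contact force between hook_rod and safe above 20 N).
It fails at once if the gripper or arm touches the safe or its bolt (contact force between any of the arm, the fingers and safe above 0.5 N).
It fails at once if another thing on the worktop is moved by more than 20 mm (distance of any of flux_jar, paste_jar, solder_spool, mug, cutters_blue, tape_blue, loupe from where it was at the start of the episode above 0.02 m).
It also fails if it takes over 72 s, if anything falls off the work surface, if the arm or the gripper's body presses on something with over 40 N, if the wrist force passes 120 N, or if a joint passes its speed limit or range.

### The arm

A 6-joint arm with a two-finger parallel gripper is mounted at the origin on a cart in front of the work surface, level with it; the furniture and walls round the work are solid. World frame = base frame: x ahead of the robot, y to its left, z up, the work surface at z = 0. Lengths are in m, angles in rad, forces in N, time in s.
With the tool pointing down it reaches from about 0.275 to 0.825 m from the base axis. Payload 4.9 kg.
Tool frame: the origin (TCP) lies on the front face of the gripper's body, between the roots of the fingers; the fingertips stand 73 mm ahead of it and the grasp point (between the pads) lies 54 mm ahead of it; z points along the fingers, y is the direction in which the jaws open and shut (so a half turn about z gives the same grasp; the last joint's range is limited). The gripper opens to 85 mm and grips with 20 to 120 N. Pads are 22 mm wide; open, the fingers measure 114 mm over their backs; the gripper's body (76 mm by 85 mm) begins 54 mm behind the grasp point. The pads swing forward as they close: fully open they stand 13 mm farther back than shut.
Start: joints at [1.008, 0.326, -0.193, 1.052, 0, 1.437], TCP at [0.229, 0.5, 0.304] pointing down, gripper open.
Joint ranges: [-2.65, 2.65], [-0.97, 1.79], [-1.3, 1.35], [-1.93, 2.1], [-1.47, 1.37], [-3.14, 3.14]. Speed limits (rad/s): [2.57, 2.57, 3.14, 3.14, 3.14, 3.14].

### API

Orientations are given as a rotation vector (axis times angle).
In Python, from plant import * gives the robot as it stands.
- The arm moves only by the tool arm_command, never from a script. Its arguments are lists of equal length, an entry for each row: "rotation": the turn, a rotation vector about the tool's x, y, z in degrees, a list of three; "translation": the shift along the tool's x, y, z in m, a list of three; "grip": the opening in per cent of the stroke, from 0 (shut) to 100 (fully open). A call has exactly 5 rows; each row is the pose to reach, as a shift and turn from the pose measured when the call began, along the tool's axes at that moment; what a row does not reach only later rows make up. A row lasts 1/10 s, in which the tool goes at most 50 mm and 8.59 degrees, less where a joint would pass 70% of its speed; a pose out of reach is approached as far as the arm can. A call with a gripper value outside its range is refused whole. The fingers move at their own pace and stop on an object; the grip force is fixed at half the most. Time passes only in rows, so rows that repeat a pose let the fingers close, or fill a call up. It gives the time, the measured TCP pose, the force and the opening at its end, in the units of the state.
- observe(): the state, without advancing time (a new reading comes with each control period).
- read_camera(name): name is "scene" or "top"; returns the picture (420x560x3 uint8, red, green, blue); there is no depth.
- get_calibration(name): a dict with "intrinsics" (3x3 intrinsics, pixels), "k1" (the pictures are not rectified: a ray, as slopes to the right and down, at radius r is drawn at 1 + k1 r^2 times it, then the intrinsics apply), "rvec" (rotation vector, rad) and "tvec" (3), from world to camera coordinates, as OpenCV has them. Camera axes: x right, y down, z forward; pixel columns grow to the right and rows downward; lengths in m; the calibration is good to about 2 mm. A picture is of the moment at which its call begins. get_calibration takes no time and is no camera call.
- job_done(): hands the job in, once; it reports no verdict.
The state is a dict: "time": time; "joints": joint angles; "dq": joint speeds; "joint_efforts": joint torques, N m; "tool_pos": TCP position; "ee_rot": TCP orientation; "force": force on the tool from outside, world axes, zero at the start; "ft_torque": the same for the moment, N m; "gripper_width": finger opening in m.
Only numpy, scipy, OpenCV 4.12 (cv2) and the standard library are available. Lean on these libraries where they do the work, as an engineer would, in place of code of your own. Each camera call takes 0.05 s, during which the arm holds its last target. There are 200 camera calls.

## Working session

There is one attempt and no reset: what is moved stays moved. The work goes in short steps, Python scripts to look and compute and a tool call to move; the robot and the scene stay as the last step left them, time stands still between calls to the robot, and variables do not carry over. Pictures are saved under pics/ and viewed, about 8 in all and at most 12, crops included, and the job is handed in when it is done.

Besides the shell and the picture viewer there is one more tool, called after "Call:" in YAML: its name, and indented under it one key for each argument. arm_command: Moves the arm, as the interface text tells. Its arguments: {"type":"object","properties":{"rotation":{"type":"array"},"translation":{"type":"array"},"grip":{"type":"array"}},"required":["rotation","translation","grip"]}

```bash
mkdir -p pics
cat > h.py <<'E'
from plant import *
import numpy as np, cv2
from scipy.spatial.transform import Rotation as R
def snap(name,f,crop=None,s=1):
    im=read_camera(name)[:,:,::-1].copy()
    cv2.imwrite('pics/raw_'+f,im)
    if crop: x0,y0,x1,y1=crop; im=im[y0:y1,x0:x1]
    cv2.imwrite('pics/'+f,cv2.resize(im,None,fx=s,fy=s,interpolation=cv2.INTER_CUBIC))
def ray(name,u,v):
    c=get_calibration(name);K=np.array(c['intrinsics']);d=np.array([(u-K[0,2])/K[0,0],(v-K[1,2])/K[1,1]])
    p=d.copy()
    for _ in range(30): p=d/(1+c['k1']*(p@p))
    Rm=R.from_rotvec(np.ravel(c['rvec'])).as_matrix();t=np.ravel(c['tvec'])
    return -Rm.T@t, Rm.T@np.array([p[0],p[1],1])
def at_z(name,u,v,z):
    o,d=ray(name,u,v); return o+d*(z-o[2])/d[2]
def proj(name,P):
    c=get_calibration(name);K=np.array(c['intrinsics'])
    q=np.atleast_2d(P)@R.from_rotvec(np.ravel(c['rvec'])).as_matrix().T+np.ravel(c['tvec'])
    p=q[:,:2]/q[:,2:];p=p*(1+c['k1']*(p**2).sum(1,keepdims=True))
    return p@K[:2,:2].T+K[:2,2]
E
python3 - <<'E'
from h import *
snap('top','t1.png',None,1.4);snap('scene','s1.png',None,1.4)
for n in('top','scene'):print(get_calibration(n),ray(n,280,210))
print(observe())
E
```

```text
{'intrinsics': array([[431.63976453,   0.        , 280.79360872],
       [  0.        , 431.63976453, 207.95626082],
       [  0.        ,   0.        ,   1.        ]]), 'k1': -0.05461630079852369, 'rvec': array([ 2.14170085, -2.20675378,  0.07878978]), 'tvec': array([0.13901064, 0.54870025, 1.21418579])} (array([0.45048704, 0.11163919, 1.25667863]), array([ 0.07785907,  0.01078524, -0.99691897]))
{'intrinsics': array([[528.21003867,   0.        , 278.63141809],
       [  0.        , 528.21003867, 217.34833474],
       [  0.        ,   0.        ,   1.        ]]), 'k1': 0.04469753848858502, 'rvec': array([ 2.27363807, -0.54557869,  0.26096161]), 'tvec': array([-0.46598245,  0.28908919,  1.02378927])} (array([ 0.14564453, -0.69463965,  0.91930413]), array([ 0.35378949,  0.64921792, -0.67346071]))
{'time': 0.1, 'joints': array([ 1.00777641e+00,  3.26870652e-01, -1.93489618e-01,  1.05203498e+00,
       -2.21766748e-06,  1.43663583e+00]), 'dq': array([-4.10751608e-04, -1.81747251e-03,  1.67119201e-03,  8.76468797e-05,
        3.71745236e-04, -1.01280497e-03]), 'joint_efforts': array([ 1.06299918e-03, -4.44238544e+01,  2.63039267e+01,  7.88175239e-03,
       -7.95736196e-05, -1.20171947e-05]), 'tool_pos': array([0.22845066, 0.49984435, 0.30317741]), 'ee_rot': array([-6.68384260e-01, -3.06911113e+00,  2.36129858e-03]), 'force': array([ 0.07557149,  0.3819415 , -0.5175258 ]), 'ft_torque': array([-0.03212633,  0.04089355,  0.01023252]), 'gripper_width': 0.08510756941702918}
```

View pics/t1.png

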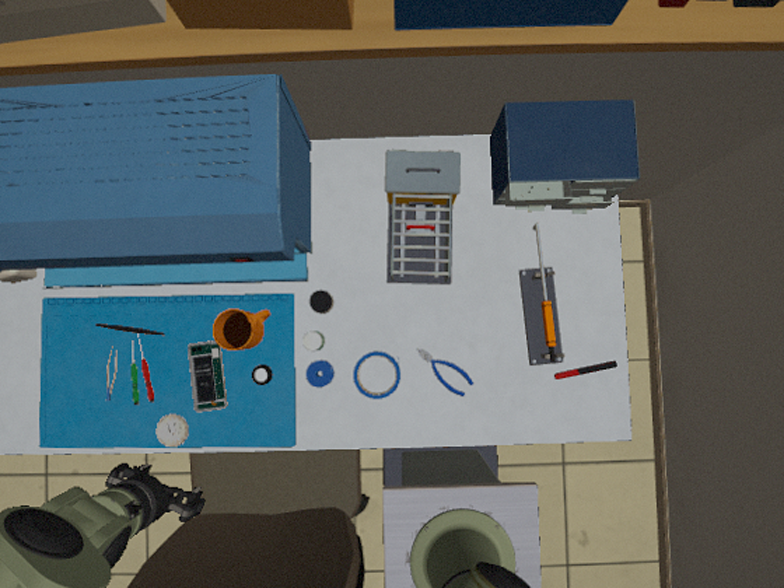

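View pics/s1.png

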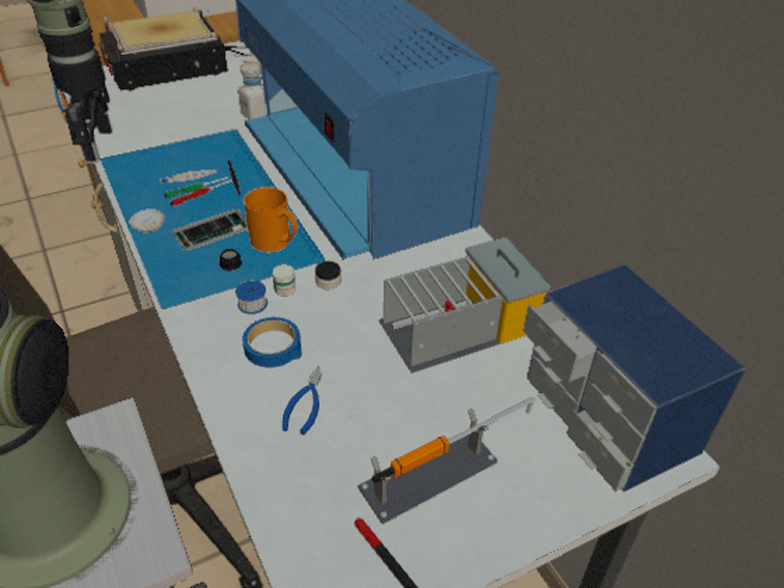

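The top view shows the rest (enlarged-picture pixels 520-565, 268-365), the safe (385-460, 150-283), and the red bar at about (420,228). I'll crop closer.

Run:
```python
from h import *
t=cv2.imread('pics/raw_t1.png')
a=cv2.resize(t[95:210,265:345],None,fx=5,fy=5,interpolation=cv2.INTER_CUBIC)
b=cv2.resize(t[150:265,360:420],None,fx=5,fy=5,interpolation=cv2.INTER_CUBIC)
cv2.imwrite('pics/c1.png',np.hstack([a,b]));print(a.shape)
s=cv2.imread('pics/raw_s1.png')
cv2.imwrite('pics/c2.png',cv2.resize(s[160:380,245:405],None,fx=3.6/1.4,fy=3.6/1.4,interpolation=cv2.INTER_CUBIC))
```

```text
(575, 400, 3)
```

View pics/c1.png

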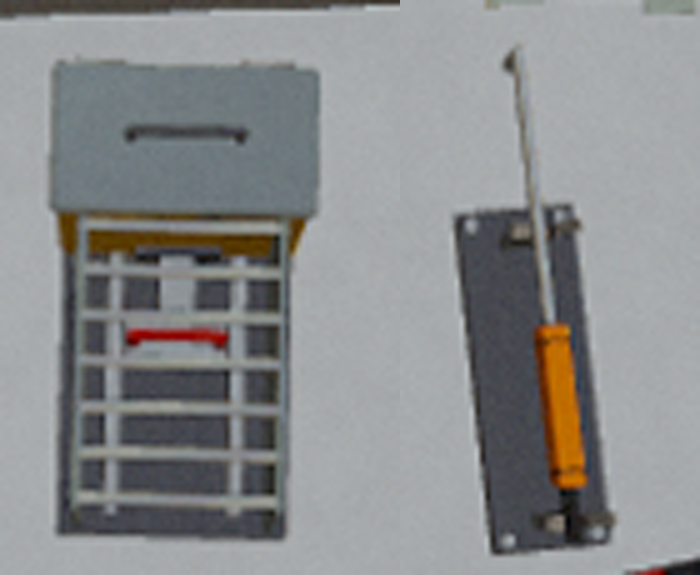

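View pics/c2.png

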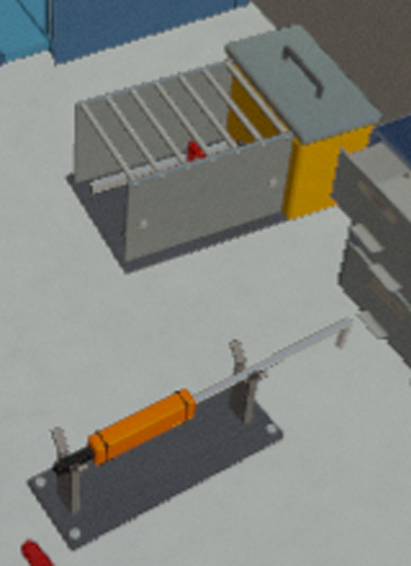

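c1 shows the guard bars (7 of them), the red bar at crop (127–227, 339), and the rod from handle (537–586, 325–487) to the hook bend at (517,50). c2 shows that the rod lies in both forks with the hook hanging down and its tip clear of the drawer box.

Run:
```python
from h import *
np.set_printoptions(precision=4,suppress=True)
L=lambda x,y,z:at_z('top',x/5+265,y/5+95,z)
Q=lambda x,y,z:at_z('top',(x-400)/5+360,y/5+150,z)
S=lambda x,y,z:at_z('scene',x/2.5714+245,y/2.5714+160,z)
ys=[500,455,408,362,318,270,226]
B=np.array([L(180+ (500-y)*8/274,y,.105) for y in ys]);print(B)
m=np.polyfit(np.arange(7)*.025-.104,B[:,0],1);print('barfit',m)
for p in [(77,497),(282,503),(85,222),(290,230)]:print('barend',L(*p,.105))
for p in [(58,533),(285,537)]:print('floor',L(*p,.0))
print('red',L(127,340,.042),L(227,338,.042),S(197,148,.044))
print('hand',[Q(*p,.071) for p in[(537,327),(570,325),(553,487),(586,483)]])
print('bend',Q(517,50,.0635),'rodatfront',Q(548,320,.0635),'tip',Q(510,62,.032))
print('plate',[Q(*p,.008) for p in[(455,215),(577,203),(492,553),(608,540)]])
print('scene hand',S(143,425,.071),'rodtip',S(346,322,.0635),'plate',[S(*p,.008) for p in[(28,483),(73,548),(283,434)]])
```

```text
[[0.5791 0.0666 0.105 ]
 [0.6034 0.0651 0.105 ]
 [0.6289 0.0635 0.105 ]
 [0.6539 0.0619 0.105 ]
 [0.6779 0.0604 0.105 ]
 [0.7043 0.0587 0.105 ]
 [0.7286 0.0572 0.105 ]]
barfit [0.9991 0.6827]
barend [0.5824 0.1218 0.105 ]
barend [0.5758 0.012  0.105 ]
barend [0.7326 0.113  0.105 ]
barend [0.7246 0.0019 0.105 ]
floor [0.5736 0.1345 0.    ]
floor [0.5672 0.0019 0.    ]
red [0.6787 0.0912 0.042 ] [0.6781 0.0342 0.042 ] [0.6835 0.0802 0.044 ]
hand [array([ 0.5192, -0.1708,  0.071 ]), array([ 0.5197, -0.1891,  0.071 ]), array([ 0.4312, -0.1753,  0.071 ]), array([ 0.4328, -0.1936,  0.071 ])]
bend [ 0.6754 -0.1692  0.0635] rodatfront [ 0.5233 -0.1789  0.0635] tip [ 0.6744 -0.1723  0.032 ]
plate [array([ 0.5896, -0.1411,  0.008 ]), array([ 0.5945, -0.2128,  0.008 ]), array([ 0.3934, -0.1536,  0.008 ]), array([ 0.3987, -0.2209,  0.008 ])]
scene hand [ 0.4744 -0.187   0.071 ] rodtip [ 0.6738 -0.1687  0.0635] plate [array([ 0.3929, -0.1561,  0.008 ]), array([ 0.3987, -0.2214,  0.008 ]), array([ 0.595 , -0.2071,  0.008 ])]
```

```bash
cat >> h.py <<'E'
np.set_printoptions(precision=4,suppress=True)
SAFE=np.array([.6828,.0604]);SY=np.radians(-3.5)
def pose():
    o=observe();return np.array(o['tool_pos']),R.from_rotvec(o['ee_rot']),o
def goto(P,yaw):
    "tool shift/turn to TCP P, tool down, tool-x along world yaw (or its opposite)"
    p,r,o=pose();best=None
    for k in(0,np.pi):
        y=yaw+k
        M=np.column_stack([[np.cos(y),np.sin(y),0],[np.sin(y),-np.cos(y),0],[0,0,-1]])
        d=(r.inv()*R.from_matrix(M)).as_rotvec(degrees=True)
        if best is None or np.linalg.norm(d)<np.linalg.norm(best):best=d
    print('t',o['time'],'pos',p,'F',np.array(o['force']),'w',o['gripper_width'],'q6',o['joints'][5])
    print('shift',r.inv().apply(np.array(P)-p),'turn',best)
def safe2w(x,y=0):
    c,s=np.cos(SY),np.sin(SY);return SAFE+[c*x-s*y,s*x+c*y]
E
python3 - <<'E'
from h import *
p,r,o=pose();print(r.as_matrix())
goto([.4757,-.1822,.22],np.radians(3.65))
for x in(-.345,-.2):print(safe2w(x))
E
```

```text
[[-0.9094  0.4158 -0.0009]
 [ 0.4158  0.9094 -0.0014]
 [ 0.0002 -0.0016 -1.    ]]
t 0.1 pos [0.2285 0.4998 0.3032] F [ 0.0756  0.3819 -0.5175] w 0.08510756941702918 q6 1.436635826724153
shift [-0.5085 -0.5173  0.0839] turn [ -0.086   -0.0342 -28.2218]
[0.3384 0.0815]
[0.4832 0.0726]
```

Call:
arm_command:
  rotation:
    - [0, 0, 0]
    - [0, 0, 0]
    - [0, 0, 0]
    - [0, 0, 0]
    - [0, 0, 0]
  translation:
    - [-0.034, -0.035, 0]
    - [-0.068, -0.069, 0]
    - [-0.102, -0.104, 0]
    - [-0.136, -0.138, 0]
    - [-0.17, -0.173, 0]
  grip: [100, 100, 100, 100, 100]

```text
time: 0.6
tool_pos: [0.3111, 0.2701, 0.3032]
ee_rot: [-0.667, -3.069, 0.003]
force: [1.1, -0.3, -0.9]
gripper_width: 0.0855
```

Call:
arm_command:
  rotation:
    - [0, 0, 0]
    - [0, 0, 0]
    - [0, 0, 0]
    - [0, 0, 0]
    - [0, 0, 0]
  translation:
    - [-0.034, -0.035, 0]
    - [-0.068, -0.069, 0]
    - [-0.102, -0.104, 0]
    - [-0.136, -0.138, 0]
    - [-0.17, -0.173, 0]
  grip: [100, 100, 100, 100, 100]

```text
time: 1.1
tool_pos: [0.3941, 0.0402, 0.3035]
ee_rot: [-0.667, -3.07, 0.002]
force: [1.2, 0.3, 0.9]
gripper_width: 0.0853
```

Run:
```python
from h import *
goto([.4757,-.1822,.20],np.radians(3.65))
```

```text
t 1.1 pos [0.3941 0.0402 0.3035] F [1.1893 0.3294 0.8946] w 0.08531362048450582 q6 0.3437045422729679
shift [-0.1665 -0.1684  0.1037] turn [ -0.0819  -0.0174 -28.1732]
```

Call:
arm_command:
  rotation:
    - [0, 0, -7]
    - [0, 0, -14]
    - [0, 0, -21]
    - [0, 0, -28.2]
    - [0, 0, -28.2]
  translation:
    - [-0.034, -0.034, 0.005]
    - [-0.068, -0.068, 0.025]
    - [-0.102, -0.102, 0.05]
    - [-0.136, -0.136, 0.075]
    - [-0.1665, -0.1685, 0.095]
  grip: [100, 100, 100, 100, 100]

```text
time: 1.6
tool_pos: [0.4718, -0.1729, 0.2129]
ee_rot: [0.103, -3.139, 0.001]
force: [0.2, 0.1, 0.6]
gripper_width: 0.0854
```

Run:
```python
from h import *
goto([.4757,-.1822,.114],np.radians(3.65))
t=read_camera('top')[:,:,::-1];s=read_camera('scene')[:,:,::-1]
a=cv2.resize(t[150:265,340:440],None,fx=4,fy=4,interpolation=cv2.INTER_CUBIC)
b=cv2.resize(s[230:380,240:390],(460,460),interpolation=cv2.INTER_CUBIC)
cv2.imwrite('pics/c3.png',np.hstack([a,b]))
```

```text
t 1.6 pos [ 0.4718 -0.1729  0.2129] F [0.1687 0.1374 0.6464] w 0.08540243933129814 q6 -0.5635630389332723
shift [-0.0034 -0.0095  0.0989] turn [-0.0436 -0.0521  0.1242]
```

View pics/c3.png

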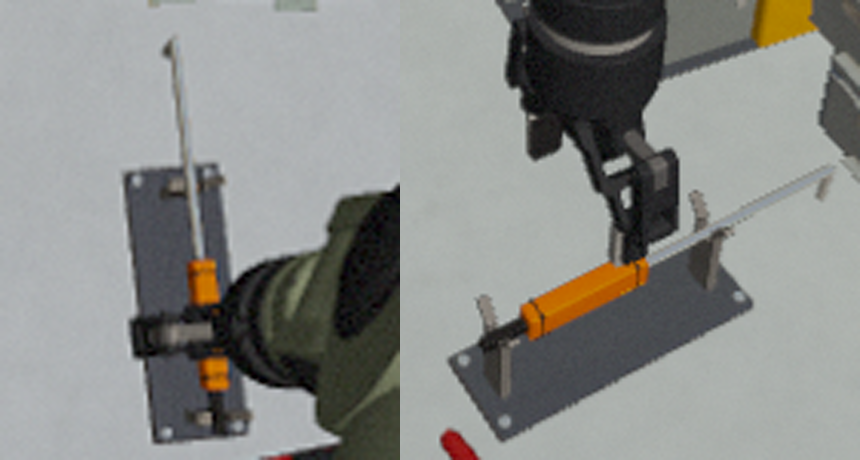

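c3 shows the gripper above the handle, jaws straddling it and aligned with the rod. Next I descend and grip.

Call:
arm_command:
  rotation:
    - [0, 0, 0]
    - [0, 0, 0]
    - [0, 0, 0]
    - [0, 0, 0]
    - [0, 0, 0]
  translation:
    - [-0.0035, -0.0095, 0.01]
    - [-0.0035, -0.0095, 0.04]
    - [-0.0035, -0.0095, 0.07]
    - [-0.0035, -0.0095, 0.09]
    - [-0.0035, -0.0095, 0.099]
  grip: [100, 100, 100, 100, 100]

```text
time: 2.2
tool_pos: [0.4744, -0.1834, 0.1104]
ee_rot: [0.092, -3.134, -0.001]
force: [-0.5, 0.3, 0.3]
gripper_width: 0.0854
```

Call:
arm_command:
  rotation:
    - [0, 0, 0]
    - [0, 0, 0]
    - [0, 0, 0]
    - [0, 0, 0]
    - [0, 0, 0]
  translation:
    - [0, 0, 0]
    - [0, 0, 0]
    - [0, 0, 0]
    - [0, 0, 0]
    - [0, 0, 0]
  grip: [80, 60, 45, 35, 28]

```text
time: 2.7
tool_pos: [0.4749, -0.1836, 0.1111]
ee_rot: [0.092, -3.135, -0.0]
force: [-0.5, -0.6, -0.3]
gripper_width: 0.024
```

Run:
```python
from h import *
goto([.4757,-.1822,.114],np.radians(3.65))
t=read_camera('top')[:,:,::-1];s=read_camera('scene')[:,:,::-1]
a=cv2.resize(t[150:265,340:440],None,fx=4,fy=4,interpolation=cv2.INTER_CUBIC)
b=cv2.resize(s[230:380,240:390],(460,460),interpolation=cv2.INTER_CUBIC)
cv2.imwrite('pics/c4.png',np.hstack([a,b]))
```

```text
t 2.7 pos [ 0.4749 -0.1836  0.1111] F [-0.4511 -0.6437 -0.3194] w 0.023977935400758016 q6 -0.5717447201026613
shift [-0.0009  0.0013 -0.0029] turn [ 0.0138 -0.2889 -0.2731]
```

View pics/c4.png

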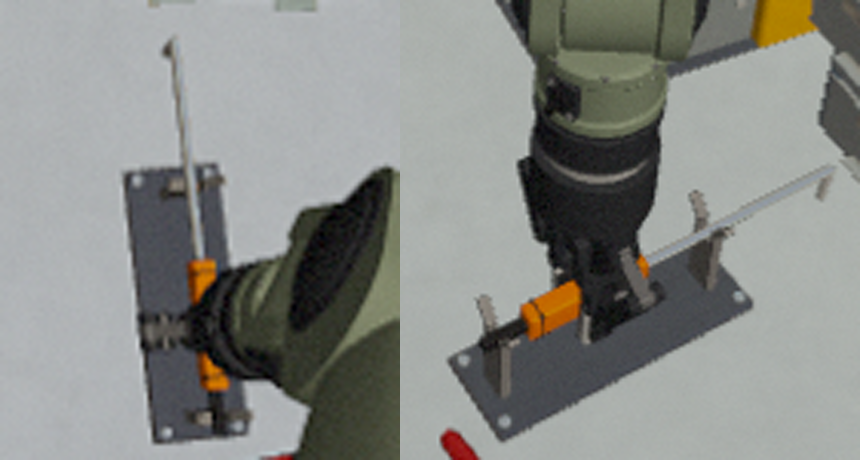

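c4 shows the jaws astride the handle and the rod still in its forks. Closing, then lifting straight up.

Call:
arm_command:
  rotation:
    - [0, -0.3, -0.3]
    - [0, -0.3, -0.3]
    - [0, -0.3, -0.3]
    - [0, -0.3, -0.3]
    - [0, -0.3, -0.3]
  translation:
    - [-0.001, 0.001, -0.0025]
    - [-0.001, 0.001, -0.0025]
    - [-0.001, 0.001, -0.0025]
    - [-0.001, 0.001, -0.0025]
    - [-0.001, 0.001, -0.0025]
  grip: [15, 0, 0, 0, 0]

```text
time: 3.3
tool_pos: [0.4755, -0.1824, 0.1132]
ee_rot: [0.1, -3.139, -0.001]
force: [-0.6, 0.1, -0.3]
gripper_width: 0.0156
```

Call:
arm_command:
  rotation:
    - [0, 0, 0]
    - [0, 0, 0]
    - [0, 0, 0]
    - [0, 0, 0]
    - [0, 0, 0]
  translation:
    - [0, 0, 0]
    - [0, 0, -0.01]
    - [0, 0, -0.025]
    - [0, 0, -0.045]
    - [0, 0, -0.06]
  grip: [0, 0, 0, 0, 0]

```text
time: 3.8
tool_pos: [0.4758, -0.1826, 0.1749]
ee_rot: [-0.101, 3.14, 0.0]
force: [0.4, -1.1, -0.6]
gripper_width: 0.0154
```

Run:
```python
from h import *
for P in ([.3484,.081,.225],):goto(P,SY)
```

```text
t 3.8 pos [ 0.4758 -0.1826  0.1749] F [ 0.375  -1.0688 -0.5802] w 0.015410921881226848 q6 -0.5755346100244029
shift [ 0.1103  0.2713 -0.0501] turn [0.0096 0.0135 7.168 ]
```

Call:
arm_command:
  rotation:
    - [0, 0, 0]
    - [0, 0, 0]
    - [0, 0, 0]
    - [0, 0, 0]
    - [0, 0, 0]
  translation:
    - [0.005, 0, -0.025]
    - [0.035, 0.02, -0.05]
    - [0.065, 0.05, -0.05]
    - [0.09, 0.09, -0.05]
    - [0.11, 0.13, -0.05]
  grip: [0, 0, 0, 0, 0]

```text
time: 4.3
tool_pos: [0.3562, -0.059, 0.2255]
ee_rot: [-0.097, 3.139, 0.0]
force: [0.6, 0.2, -1.0]
gripper_width: 0.0151
```

Call:
arm_command:
  rotation:
    - [0, 0, 1.5]
    - [0, 0, 3]
    - [0, 0, 5]
    - [0, 0, 7.2]
    - [0, 0, 7.2]
  translation:
    - [0, 0.035, 0]
    - [0, 0.07, 0]
    - [0, 0.105, 0]
    - [0, 0.135, 0]
    - [0, 0.141, 0]
  grip: [0, 0, 0, 0, 0]

```text
time: 4.8
tool_pos: [0.3469, 0.0839, 0.2262]
ee_rot: [0.094, 3.138, 0.002]
force: [-0.3, -0.9, -0.9]
gripper_width: 0.0147
```

Run:
```python
from h import *
goto([.3484,.081,.139],SY)
t=read_camera('top')[:,:,::-1];s=read_camera('scene')[:,:,::-1]
a=cv2.resize(t[95:295,250:370],(360,600),interpolation=cv2.INTER_CUBIC)
b=cv2.resize(s[150:330,200:330],(433,600),interpolation=cv2.INTER_CUBIC)
cv2.imwrite('pics/c5.png',np.hstack([a,b]))
```

```text
t 4.8 pos [0.3469 0.0839 0.2262] F [-0.3251 -0.8502 -0.9144] w 0.01472175504022223 q6 0.08851613561157683
shift [-0.0015 -0.0029  0.0872] turn [0.0628 0.0991 0.0832]
```

View pics/c5.png

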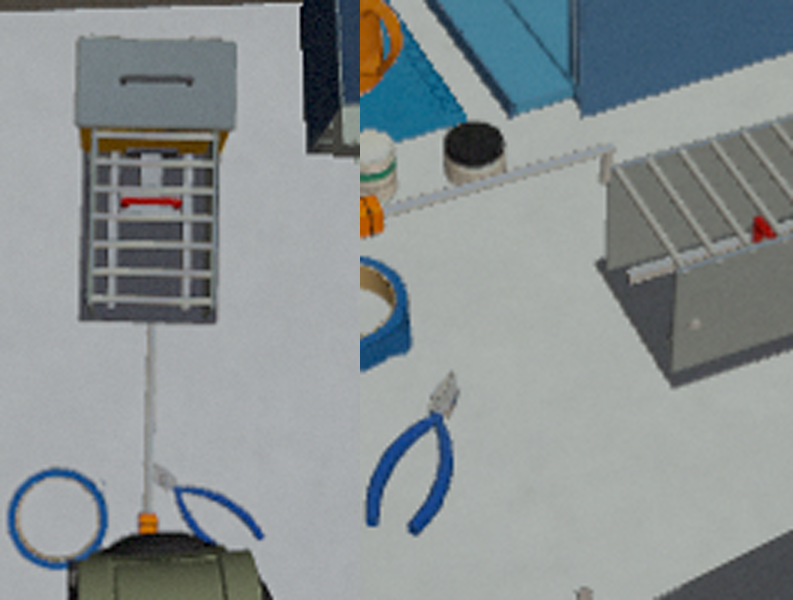

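c5 shows the rod straight in line with the channel (tip at crop 150,322; mouth centre about 148; red bar centre about 151), with the hook hanging down. I'll check the projection after lowering to pass height.

Call:
arm_command:
  rotation:
    - [0, 0, 0]
    - [0, 0, 0]
    - [0, 0, 0]
    - [0, 0, 0]
    - [0, 0, 0]
  translation:
    - [-0.001, -0.003, 0.02]
    - [-0.001, -0.003, 0.045]
    - [-0.001, -0.003, 0.065]
    - [-0.001, -0.003, 0.08]
    - [-0.001, -0.003, 0.087]
  grip: [0, 0, 0, 0, 0]

```text
time: 5.4
tool_pos: [0.348, 0.0781, 0.1381]
ee_rot: [0.098, 3.14, -0.001]
force: [-0.2, -0.6, -2.1]
gripper_width: 0.015
```

Run:
```python
from h import *
goto([*safe2w(.016-.198),.139],SY)
p,r,o=pose()
z=-r.as_matrix()[:,0]
b=p+r.apply([-.1985,0,.054]); lo=p+r.apply([-.1985,0,.054+.0295])
print('bend',b,'low',lo)
for n in('top','scene'):print(n,proj(n,[b,lo,p+r.apply([-.05,0,.054])]))
t=read_camera('top')[:,:,::-1];s=read_camera('scene')[:,:,::-1]
a=cv2.resize(t[180:280,260:340],(480,600),interpolation=cv2.INTER_CUBIC)
c=cv2.resize(s[190:290,230:280],(300,600),interpolation=cv2.INTER_CUBIC)
cv2.imwrite('pics/c6.png',np.hstack([a,c]))
```

```text
t 5.4 pos [0.348  0.0781 0.1381] F [-0.1877 -0.5842 -2.0513] w 0.01496635388892926 q6 0.07581270819820148
shift [-0.1533  0.003  -0.0009] turn [-0.0376  0.0059 -0.0797]
bend [0.5461 0.0657 0.0841] low [0.5461 0.0656 0.0546]
top [[301.4744 207.883 ]
 [301.0961 208.7524]
 [299.8555 262.689 ]]
scene [[274.1585 226.9707]
 [274.0044 236.1495]
 [211.6939 245.3765]]
```

View pics/c6.png

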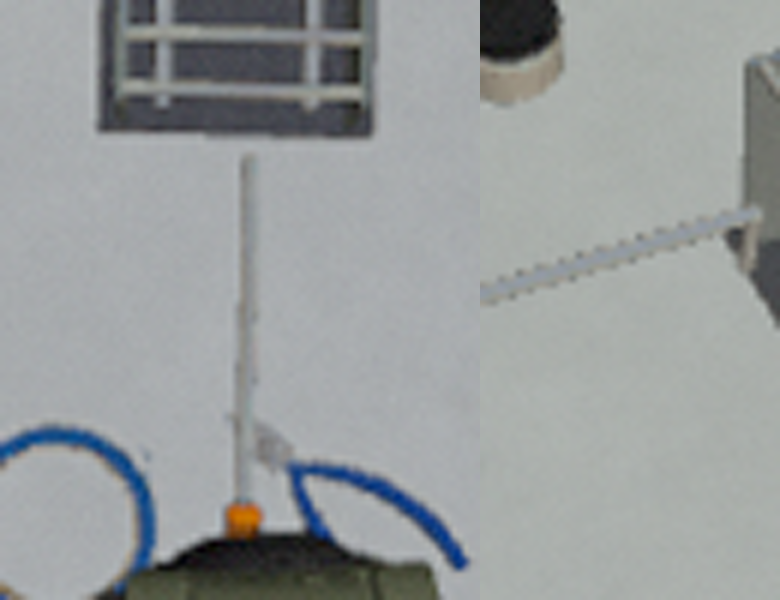

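Predicted and seen hook positions agree within about 2 mm (scene bend seen at 275,226, predicted 274,227; low end seen at 275,235, predicted 274,236). The cutters and tape are untouched. Entering the channel above the bar.

Call:
arm_command:
  rotation:
    - [0, 0, 0]
    - [0, 0, 0]
    - [0, 0, 0]
    - [0, 0, 0]
    - [0, 0, 0]
  translation:
    - [-0.01, 0.003, 0]
    - [-0.028, 0.003, 0]
    - [-0.048, 0.003, 0]
    - [-0.066, 0.003, 0]
    - [-0.08, 0.003, 0]
  grip: [0, 0, 0, 0, 0]

```text
time: 6.0
tool_pos: [0.4311, 0.0763, 0.1398]
ee_rot: [0.098, 3.136, -0.001]
force: [0.5, -0.6, -1.3]
gripper_width: 0.0152
```

Run:
```python
from h import *
goto([*safe2w(.016-.198),.139],SY)
```

```text
t 6.0 pos [0.4311 0.0763 0.1398] F [ 0.5021 -0.6209 -1.2688] w 0.015187080065077747 q6 0.06879686449606948
shift [-0.0702 -0.0004  0.001 ] turn [-0.0171  0.2066 -0.0685]
```

Call:
arm_command:
  rotation:
    - [0, 0.2, 0]
    - [0, 0.2, 0]
    - [0, 0.2, 0]
    - [0, 0.2, 0]
    - [0, 0.2, 0]
  translation:
    - [-0.01, 0, 0.001]
    - [-0.028, 0, 0.001]
    - [-0.046, 0, 0.001]
    - [-0.062, 0, 0.001]
    - [-0.07, 0, 0.001]
  grip: [0, 0, 0, 0, 0]

```text
time: 6.5
tool_pos: [0.5039, 0.0717, 0.1401]
ee_rot: [0.098, 3.136, -0.0]
force: [0.4, 0.0, -1.4]
gripper_width: 0.0152
```

Run:
```python
from h import *
goto([*safe2w(.016-.198),.139],SY)
t=read_camera('top')[:,:,::-1];s=read_camera('scene')[:,:,::-1]
a=cv2.resize(t[110:220,270:340],(382,600),interpolation=cv2.INTER_CUBIC)
c=cv2.resize(s[170:250,270:350],(418,600),interpolation=cv2.INTER_CUBIC)
cv2.imwrite('pics/c7.png',np.hstack([a,c]))
p,r,o=pose()
b=p+r.apply([-.1985,0,.052]);print('bend',b,[proj(n,b) for n in('top','scene')])
```

```text
t 6.5 pos [0.5039 0.0717 0.1401] F [ 0.3589  0.0207 -1.3854] w 0.01523580017633501 q6 0.05897470158414017
shift [ 0.0027 -0.0004  0.0011] turn [-0.0114  0.2083 -0.0838]
bend [0.701  0.0593 0.0882] [array([[301.9235, 151.5167]]), array([[333.9525, 207.0634]])]
```

View pics/c7.png

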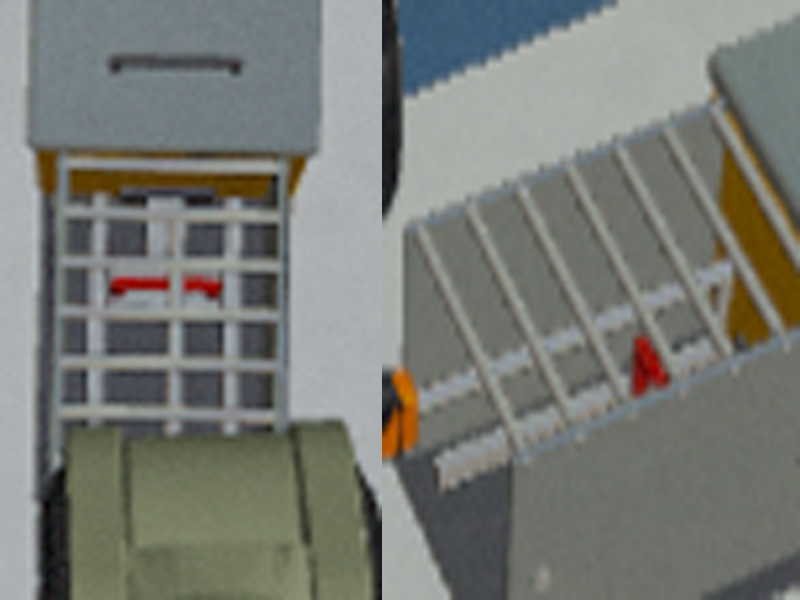

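c7 shows the hook tip at crop (175,222), past the red bar (crop y≈287) by some 23 mm, centred between its legs, with the rod below the guard bars. Lowering behind the bar.

Call:
arm_command:
  rotation:
    - [0, 0.2, 0]
    - [0, 0.2, 0]
    - [0, 0.2, 0]
    - [0, 0.2, 0]
    - [0, 0.2, 0]
  translation:
    - [0, 0, 0.006]
    - [0, 0, 0.014]
    - [0, 0, 0.022]
    - [0, 0, 0.03]
    - [0, 0, 0.033]
  grip: [0, 0, 0, 0, 0]

```text
time: 7.1
tool_pos: [0.5018, 0.0718, 0.1054]
ee_rot: [-0.098, -3.137, 0.0]
force: [0.0, 0.2, -1.2]
gripper_width: 0.0149
```

Call:
arm_command:
  rotation:
    - [0, 0, 0]
    - [0, 0, 0]
    - [0, 0, 0]
    - [0, 0, 0]
    - [0, 0, 0]
  translation:
    - [0.001, 0, 0]
    - [0.003, 0, 0]
    - [0.005, 0, 0]
    - [0.007, 0, 0]
    - [0.008, 0, 0]
  grip: [0, 0, 0, 0, 0]

```text
time: 7.6
tool_pos: [0.4937, 0.0723, 0.1057]
ee_rot: [-0.098, -3.137, 0.0]
force: [-0.2, 1.2, -0.9]
gripper_width: 0.0152
```

Run:
```python
from h import *
goto([*safe2w(.016-.198),.107],SY)
```

```text
t 7.6 pos [0.4937 0.0723 0.1057] F [-0.1783  1.168  -0.921 ] w 0.01519318783789228 q6 0.05991178295663026
shift [-0.0075 -0.0003 -0.0014] turn [-0.0179 -0.1694 -0.0793]
```

Call:
arm_command:
  rotation:
    - [0, -0.2, 0]
    - [0, -0.2, 0]
    - [0, -0.2, 0]
    - [0, -0.2, 0]
    - [0, -0.2, 0]
  translation:
    - [0.002, 0, -0.001]
    - [0.004, 0, -0.001]
    - [0.006, 0, -0.001]
    - [0.008, 0, -0.001]
    - [0.01, 0, -0.001]
  grip: [0, 0, 0, 0, 0]

```text
time: 8.1
tool_pos: [0.4862, 0.0728, 0.1074]
ee_rot: [0.098, 3.134, -0.001]
force: [7.2, -0.6, -3.7]
gripper_width: 0.0146
```

Call:
arm_command:
  rotation:
    - [0, 0, 0]
    - [0, 0, 0]
    - [0, 0, 0]
    - [0, 0, 0]
    - [0, 0, 0]
  translation:
    - [0.002, 0, 0]
    - [0.004, 0, 0]
    - [0.006, 0, 0]
    - [0.008, 0, 0]
    - [0.01, 0, 0]
  grip: [0, 0, 0, 0, 0]

```text
time: 8.6
tool_pos: [0.4782, 0.0733, 0.1078]
ee_rot: [0.098, 3.13, -0.001]
force: [6.6, 0.3, -4.9]
gripper_width: 0.015
```

Call:
arm_command:
  rotation:
    - [0, 0, 0]
    - [0, 0, 0]
    - [0, 0, 0]
    - [0, 0, 0]
    - [0, 0, 0]
  translation:
    - [0.002, 0, 0]
    - [0.004, 0, 0]
    - [0.006, 0, 0]
    - [0.008, 0, 0]
    - [0.0085, 0, 0]
  grip: [0, 0, 0, 0, 0]

```text
time: 9.1
tool_pos: [0.4715, 0.0739, 0.1081]
ee_rot: [0.098, 3.126, 0.0]
force: [6.3, -0.2, -3.6]
gripper_width: 0.0155
```

Call:
arm_command:
  rotation:
    - [0, 0, 0]
    - [0, 0, 0]
    - [0, 0, 0]
    - [0, 0, 0]
    - [0, 0, 0]
  translation:
    - [0.001, 0, 0]
    - [0.002, 0, 0]
    - [0.003, 0, 0]
    - [0.004, 0, 0]
    - [0.004, 0, 0]
  grip: [0, 0, 0, 0, 0]

```text
time: 9.6
tool_pos: [0.469, 0.0741, 0.1084]
ee_rot: [0.098, 3.123, 0.0]
force: [6.8, 0.3, -4.0]
gripper_width: 0.015
```

Run:
```python
from h import *
goto([.46,*safe2w(.46-.6828)[1:],.107],SY)
for _ in range(3): print(observe()['force'],observe()['tool_pos'])
```

```text
t 9.6 pos [0.469  0.0741 0.1084] F [ 6.7527  0.2937 -4.0207] w 0.015011317768860454 q6 0.0638671369030748
shift [ 0.009  -0.0006  0.0013] turn [ 0.0405  0.962  -0.091 ]
[ 6.7527  0.2937 -4.0207] [0.469  0.0741 0.1084]
[ 6.7527  0.2937 -4.0207] [0.469  0.0741 0.1084]
[ 6.7527  0.2937 -4.0207] [0.469  0.0741 0.1084]
```

Run:
```python
from h import *
p,r,o=pose();print(r.apply([-1,0,0]),p+r.apply([-.1985,0,.053]),p+r.apply([-.1985,0,.0825]),o['ft_torque'])
```

```text
[ 0.9979 -0.0626  0.0168] [0.668  0.0616 0.0588] [0.6685 0.0616 0.0293] [-0.0336 -0.5267  0.0385]
```

Call:
arm_command:
  rotation:
    - [0, 0.3, 0]
    - [0, 0.6, 0]
    - [0, 0.9, 0]
    - [0, 1.2, 0]
    - [0, 1.2, 0]
  translation:
    - [0.001, 0, 0.0005]
    - [0.002, 0, 0.001]
    - [0.003, 0, 0.0015]
    - [0.004, 0, 0.0015]
    - [0.004, 0, 0.0015]
  grip: [0, 0, 0, 0, 0]

```text
time: 10.1
tool_pos: [0.468, 0.0742, 0.108]
ee_rot: [0.099, 3.138, 0.001]
force: [5.1, -0.3, -0.6]
gripper_width: 0.0152
```

Call:
arm_command:
  rotation:
    - [0, 0.3, 0]
    - [0, 0.3, 0]
    - [0, 0.3, 0]
    - [0, 0.3, 0]
    - [0, 0.3, 0]
  translation:
    - [0.001, 0, 0]
    - [0.002, 0, 0]
    - [0.003, 0, 0]
    - [0.004, 0, 0]
    - [0.0045, 0, 0]
  grip: [0, 0, 0, 0, 0]

```text
time: 10.6
tool_pos: [0.465, 0.0744, 0.1085]
ee_rot: [-0.099, -3.14, -0.001]
force: [6.3, 0.3, -1.9]
gripper_width: 0.0152
```

Call:
arm_command:
  rotation:
    - [0, 0.3, 0]
    - [0, 0.3, 0]
    - [0, 0.3, 0]
    - [0, 0.3, 0]
    - [0, 0.3, 0]
  translation:
    - [0.001, 0, 0]
    - [0.002, 0, 0]
    - [0.003, 0, 0]
    - [0.004, 0, 0]
    - [0.0045, 0, 0]
  grip: [0, 0, 0, 0, 0]

```text
time: 11.1
tool_pos: [0.4619, 0.0746, 0.109]
ee_rot: [-0.099, -3.138, -0.002]
force: [5.6, -0.8, -1.3]
gripper_width: 0.0153
```

Call:
arm_command:
  rotation:
    - [0, 0.1, 0]
    - [0, 0.1, 0]
    - [0, 0.1, 0]
    - [0, 0.1, 0]
    - [0, 0.1, 0]
  translation:
    - [0.001, 0, 0.001]
    - [0.002, 0, 0.001]
    - [0.003, 0, 0.001]
    - [0.0038, 0, 0.001]
    - [0.0038, 0, 0.001]
  grip: [0, 0, 0, 0, 0]

```text
time: 11.6
tool_pos: [0.4595, 0.0748, 0.1084]
ee_rot: [-0.099, -3.139, -0.002]
force: [5.2, -0.0, -1.4]
gripper_width: 0.0154
```

Call:
arm_command:
  rotation:
    - [0, 0.1, 0]
    - [0, 0.1, 0]
    - [0, 0.1, 0]
    - [0, 0.1, 0]
    - [0, 0.1, 0]
  translation:
    - [0.001, 0, 0.001]
    - [0.002, 0, 0.001]
    - [0.003, 0, 0.001]
    - [0.0038, 0, 0.001]
    - [0.0038, 0, 0.001]
  grip: [0, 0, 0, 0, 0]

```text
time: 12.1
tool_pos: [0.457, 0.0749, 0.1079]
ee_rot: [0.099, 3.14, 0.002]
force: [6.1, -0.9, -0.8]
gripper_width: 0.0151
```

Call:
arm_command:
  rotation:
    - [0, 0.1, 0]
    - [0, 0.1, 0]
    - [0, 0.1, 0]
    - [0, 0.1, 0]
    - [0, 0.1, 0]
  translation:
    - [0.001, 0, 0.0005]
    - [0.002, 0, 0.0005]
    - [0.003, 0, 0.0005]
    - [0.0038, 0, 0.0005]
    - [0.0038, 0, 0.0005]
  grip: [0, 0, 0, 0, 0]

```text
time: 12.6
tool_pos: [0.4544, 0.0751, 0.1078]
ee_rot: [0.1, 3.139, 0.001]
force: [6.8, -0.3, -0.5]
gripper_width: 0.0152
```

Call:
arm_command:
  rotation:
    - [0, 0.1, 0]
    - [0, 0.1, 0]
    - [0, 0.1, 0]
    - [0, 0.1, 0]
    - [0, 0.1, 0]
  translation:
    - [0.001, 0, 0.0005]
    - [0.002, 0, 0.0005]
    - [0.003, 0, 0.0005]
    - [0.0038, 0, 0.0005]
    - [0.0038, 0, 0.0005]
  grip: [0, 0, 0, 0, 0]

```text
time: 13.1
tool_pos: [0.4518, 0.0753, 0.1077]
ee_rot: [0.1, 3.138, 0.001]
force: [5.9, -0.6, -0.7]
gripper_width: 0.0151
```

Call:
arm_command:
  rotation:
    - [0, 0.1, 0]
    - [0, 0.1, 0]
    - [0, 0.1, 0]
    - [0, 0.1, 0]
    - [0, 0.1, 0]
  translation:
    - [0.001, 0, 0.0005]
    - [0.002, 0, 0.0005]
    - [0.003, 0, 0.0005]
    - [0.0038, 0, 0.0005]
    - [0.0038, 0, 0.0005]
  grip: [0, 0, 0, 0, 0]

```text
time: 13.6
tool_pos: [0.4496, 0.0754, 0.1077]
ee_rot: [0.1, 3.136, 0.001]
force: [6.1, -1.3, -1.6]
gripper_width: 0.015
```

Call:
arm_command:
  rotation:
    - [0, 0.1, 0]
    - [0, 0.1, 0]
    - [0, 0.1, 0]
    - [0, 0.1, 0]
    - [0, 0.1, 0]
  translation:
    - [0.001, 0, 0.0005]
    - [0.002, 0, 0.0005]
    - [0.003, 0, 0.0005]
    - [0.0038, 0, 0.0005]
    - [0.0038, 0, 0.0005]
  grip: [0, 0, 0, 0, 0]

```text
time: 14.1
tool_pos: [0.4491, 0.0755, 0.1081]
ee_rot: [0.1, 3.131, 0.001]
force: [10.3, -0.0, -3.6]
gripper_width: 0.0153
```

Call:
arm_command:
  rotation:
    - [0, 0.4, 0]
    - [0, 0.4, 0]
    - [0, 0.4, 0]
    - [0, 0.4, 0]
    - [0, 0.4, 0]
  translation:
    - [0.004, 0, 0.0005]
    - [0.0045, 0, 0.0005]
    - [0.0045, 0, 0.0005]
    - [0.0045, 0, 0.0005]
    - [0.0045, 0, 0.0005]
  grip: [0, 0, 0, 0, 0]

```text
time: 14.6
tool_pos: [0.4489, 0.0755, 0.1086]
ee_rot: [0.101, 3.13, 0.002]
force: [14.4, -1.3, -4.4]
gripper_width: 0.0153
```

Call:
arm_command:
  rotation:
    - [0, 0.4, 0]
    - [0, 0.4, 0]
    - [0, 0.4, 0]
    - [0, 0.4, 0]
    - [0, 0.4, 0]
  translation:
    - [0.0043, 0, 0.0005]
    - [0.0043, 0, 0.0005]
    - [0.0043, 0, 0.0005]
    - [0.0043, 0, 0.0005]
    - [0.0043, 0, 0.0005]
  grip: [0, 0, 0, 0, 0]

```text
time: 15.1
tool_pos: [0.4489, 0.0757, 0.1092]
ee_rot: [0.101, 3.128, 0.002]
force: [13.6, -0.2, -5.4]
gripper_width: 0.0147
```

Call:
arm_command:
  rotation:
    - [0, 0.4, 0]
    - [0, 0.4, 0]
    - [0, 0.4, 0]
    - [0, 0.4, 0]
    - [0, 0.4, 0]
  translation:
    - [0.0043, 0, 0.0005]
    - [0.0043, 0, 0.0005]
    - [0.0043, 0, 0.0005]
    - [0.0043, 0, 0.0005]
    - [0.0043, 0, 0.0005]
  grip: [0, 0, 0, 0, 0]

```text
time: 15.6
tool_pos: [0.4488, 0.0758, 0.1096]
ee_rot: [0.101, 3.127, 0.003]
force: [13.2, -0.6, -6.3]
gripper_width: 0.015
```

Call:
arm_command:
  rotation:
    - [0, 0.4, 0]
    - [0, 0.4, 0]
    - [0, 0.4, 0]
    - [0, 0.4, 0]
    - [0, 0.4, 0]
  translation:
    - [0.0043, 0, 0.001]
    - [0.0043, 0, 0.001]
    - [0.0043, 0, 0.001]
    - [0.0043, 0, 0.001]
    - [0.0043, 0, 0.001]
  grip: [0, 0, 0, 0, 0]

```text
time: 16.1
tool_pos: [0.4488, 0.0758, 0.1095]
ee_rot: [0.102, 3.126, 0.003]
force: [13.5, -1.2, -6.5]
gripper_width: 0.0153
```

Call:
arm_command:
  rotation:
    - [0, 0.2, 0]
    - [0, 0.4, 0]
    - [0, 0.6, 0]
    - [0, 0.7, 0]
    - [0, 0.7, 0]
  translation:
    - [0.002, 0, 0]
    - [-0.001, 0, 0]
    - [-0.004, 0, 0]
    - [-0.008, 0, 0]
    - [-0.012, 0, 0]
  grip: [0, 0, 0, 0, 0]

```text
time: 16.6
tool_pos: [0.4599, 0.0751, 0.1093]
ee_rot: [-0.102, -3.14, -0.004]
force: [-0.5, -0.5, -0.8]
gripper_width: 0.0148
```

Run:
```python
from h import *
x=pose()[0][0]
goto([x,safe2w(-.18)[1]+(safe2w(-.18)[0]-x)*.0612,.141],SY)
```

```text
t 16.6 pos [0.4599 0.0751 0.1093] F [-0.4609 -0.495  -0.8448] w 0.01479187133327315 q6 0.06690574294440452
shift [-0.0001 -0.001  -0.0317] turn [ 0.1332 -0.0271 -0.2176]
```

Held at 13–15 N for 2 s, and the hook is now unloaded. Lifting to pass height.

Call:
arm_command:
  rotation:
    - [0, 0, 0]
    - [0, 0, 0]
    - [0, 0, 0]
    - [0, 0, 0]
    - [0, 0, 0]
  translation:
    - [0, 0, -0.006]
    - [0, -0.001, -0.014]
    - [0, -0.001, -0.022]
    - [0, -0.001, -0.027]
    - [0, -0.001, -0.029]
  grip: [0, 0, 0, 0, 0]

```text
time: 17.1
tool_pos: [0.4602, 0.074, 0.1393]
ee_rot: [0.102, 3.139, 0.004]
force: [-0.1, 0.2, -1.4]
gripper_width: 0.0155
```

Run:
```python
from h import *
goto([.34,.081,.139],SY)
p,r,o=pose();b=p+r.apply([-.1985,0,.053]);lo=p+r.apply([-.1985,0,.0825])
for n in('top','scene'):print(n,proj(n,[b,lo]))
t=read_camera('top')[:,:,::-1];s=read_camera('scene')[:,:,::-1]
a=cv2.resize(t[110:220,270:340],(382,600),interpolation=cv2.INTER_CUBIC)
c=cv2.resize(s[170:250,270:350],(418,600),interpolation=cv2.INTER_CUBIC)
cv2.imwrite('pics/c8.png',np.hstack([a,c]))
```

```text
t 17.1 pos [0.4602 0.074  0.1393] F [-0.058   0.186  -1.3978] w 0.015471579049421695 q6 0.06459236297551493
shift [ 0.1204 -0.0008  0.0001] turn [ 0.1404  0.0622 -0.2168]
top [[301.7264 166.9605]
 [301.3127 168.8038]]
scene [[317.8888 212.5205]
 [317.0285 221.6518]]
```

View pics/c8.png

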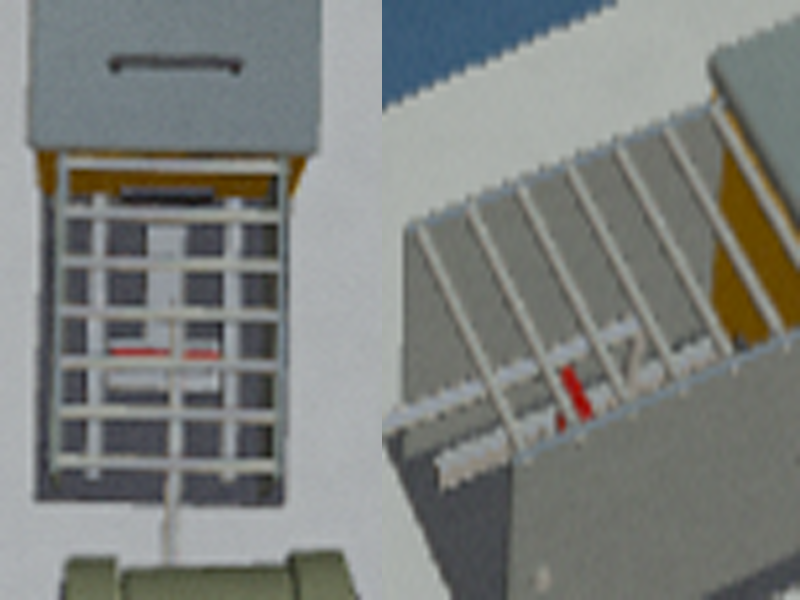

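c8 shows the red bar now drawn (crop y≈353, about 35 mm toward the robot), and the hook above it at the predicted pixels (scene bend seen at 319,213, predicted 318,213), so the rod has not slipped in the grip. Withdrawing.

Call:
arm_command:
  rotation:
    - [0, 0, -0.2]
    - [0, 0, -0.2]
    - [0, 0, -0.2]
    - [0, 0, -0.2]
    - [0, 0, -0.2]
  translation:
    - [0.01, -0.001, 0]
    - [0.025, -0.001, 0]
    - [0.042, -0.001, 0]
    - [0.058, -0.001, 0]
    - [0.07, -0.001, 0]
  grip: [0, 0, 0, 0, 0]

```text
time: 17.7
tool_pos: [0.3879, 0.0776, 0.1383]
ee_rot: [-0.096, -3.139, -0.004]
force: [0.1, 0.2, -0.5]
gripper_width: 0.0151
```

Call:
arm_command:
  rotation:
    - [0, 0, 0]
    - [0, 0, 0]
    - [0, 0, 0]
    - [0, 0, 0]
    - [0, 0, 0]
  translation:
    - [0.01, 0, 0]
    - [0.025, 0, 0]
    - [0.04, 0, 0]
    - [0.05, 0, 0]
    - [0.052, 0, 0]
  grip: [0, 0, 0, 0, 0]

```text
time: 18.2
tool_pos: [0.3345, 0.0809, 0.1383]
ee_rot: [-0.096, -3.138, -0.004]
force: [-0.0, -0.6, -1.4]
gripper_width: 0.0153
```

Run:
```python
from h import *
goto([.3562,-.059,.225],np.radians(3.65))
```

```text
t 18.2 pos [0.3345 0.0809 0.1383] F [-0.0324 -0.5758 -1.3879] w 0.015265687263582626 q6 0.08093902593254669
shift [-0.0299 -0.1381 -0.0871] turn [ 0.1341 -0.1379 -7.14  ]
```

Call:
arm_command:
  rotation:
    - [0, 0, 0]
    - [0, 0, 0]
    - [0, 0, 0]
    - [0, 0, -3]
    - [0, 0, -7]
  translation:
    - [0, 0, -0.03]
    - [0, 0, -0.065]
    - [0, -0.02, -0.087]
    - [-0.015, -0.06, -0.087]
    - [-0.03, -0.1, -0.087]
  grip: [0, 0, 0, 0, 0]

```text
time: 18.7
tool_pos: [0.3601, -0.0222, 0.2263]
ee_rot: [-0.104, 3.138, 0.002]
force: [1.1, -0.0, -1.8]
gripper_width: 0.0153
```

Run:
```python
from h import *
goto([.4755,-.1824,.18],np.radians(3.65))
```

```text
t 18.7 pos [ 0.3601 -0.0222  0.2263] F [ 1.0567 -0.0254 -1.8209] w 0.015264941954794112 q6 -0.3342885452141418
shift [-0.1045 -0.1676  0.0463] turn [0.0725 0.1009 0.1402]
```

Call:
arm_command:
  rotation:
    - [0, 0, 0]
    - [0, 0, 0]
    - [0, 0, 0]
    - [0, 0, 0]
    - [0, 0, 0]
  translation:
    - [-0.012, -0.035, 0]
    - [-0.035, -0.075, 0]
    - [-0.06, -0.115, 0]
    - [-0.088, -0.15, 0]
    - [-0.1045, -0.1675, 0]
  grip: [0, 0, 0, 0, 0]

```text
time: 19.2
tool_pos: [0.4781, -0.1861, 0.2264]
ee_rot: [-0.1, 3.136, -0.001]
force: [0.2, 0.8, -0.6]
gripper_width: 0.0154
```

Call:
arm_command:
  rotation:
    - [0, 0, 0]
    - [0, 0, 0]
    - [0, 0, 0]
    - [0, 0, 0]
    - [0, 0, 0]
  translation:
    - [0, 0, 0.005]
    - [0, 0, 0.018]
    - [0, 0, 0.032]
    - [0, 0, 0.043]
    - [0, 0, 0.046]
  grip: [0, 0, 0, 0, 0]

```text
time: 19.7
tool_pos: [0.4772, -0.1852, 0.179]
ee_rot: [-0.1, 3.138, 0.001]
force: [-0.2, -0.5, -1.5]
gripper_width: 0.0154
```

Run:
```python
from h import *
goto([.4755,-.1824,.150],np.radians(3.65))
```

```text
t 19.7 pos [ 0.4772 -0.1852  0.179 ] F [-0.1688 -0.4771 -1.4561] w 0.015356464661672776 q6 -0.5791324673731518
shift [0.0015 0.0029 0.029 ] turn [0.0283 0.1134 0.0142]
```

Call:
arm_command:
  rotation:
    - [0, 0, 0]
    - [0, 0, 0]
    - [0, 0, 0]
    - [0, 0, 0]
    - [0, 0, 0]
  translation:
    - [0.0015, 0.003, 0]
    - [0.0015, 0.003, 0.01]
    - [0.0015, 0.003, 0.022]
    - [0.0015, 0.003, 0.029]
    - [0.0015, 0.003, 0.029]
  grip: [0, 0, 0, 0, 0]

```text
time: 20.2
tool_pos: [0.4748, -0.1818, 0.1486]
ee_rot: [0.1, -3.14, -0.003]
force: [0.3, -0.1, -1.3]
gripper_width: 0.0153
```

Run:
```python
from h import *
goto([.4755,-.1824,.114],np.radians(3.65))
p,r,o=pose();b=p+r.apply([-.1985,0,.054]);lo=p+r.apply([-.1985,0,.0835]);
print([proj(n,[b,lo]) for n in('top','scene')])
t=read_camera('top')[:,:,::-1];s=read_camera('scene')[:,:,::-1]
a=cv2.resize(t[150:265,340:440],(400,460),interpolation=cv2.INTER_CUBIC)
c=cv2.resize(s[230:380,240:390],(400,460),interpolation=cv2.INTER_CUBIC)
cv2.imwrite('pics/c9.png',np.hstack([a,c]))
```

```text
t 20.2 pos [ 0.4748 -0.1818  0.1486] F [ 0.2836 -0.0524 -1.2724] w 0.015256486494517885 q6 -0.575742879239882
shift [-0.0007 -0.0007  0.0346] turn [ 0.1038 -0.001   0.0161]
[array([[385.935 , 158.717 ],
       [383.4878, 160.7786]]), array([[381.4941, 275.7456],
       [379.3539, 284.9865]])]
```

View pics/c9.png

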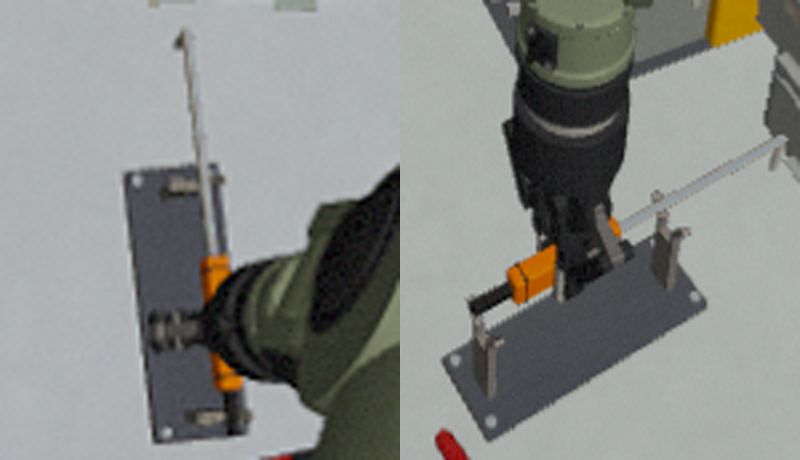

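c9 shows the rod above both forks, with the tip at raw (386.5,158.5) against a predicted (385.9,158.7). Lowering gently.

Call:
arm_command:
  rotation:
    - [0, 0, 0]
    - [0, 0, 0]
    - [0, 0, 0]
    - [0, 0, 0]
    - [0, 0, 0]
  translation:
    - [-0.0005, -0.0005, 0.004]
    - [-0.0005, -0.0005, 0.01]
    - [-0.0005, -0.0005, 0.017]
    - [-0.0005, -0.0005, 0.023]
    - [-0.0005, -0.0005, 0.026]
  grip: [0, 0, 0, 0, 0]

```text
time: 20.8
tool_pos: [0.4756, -0.1825, 0.1228]
ee_rot: [-0.1, 3.14, 0.002]
force: [0.3, 0.4, -0.9]
gripper_width: 0.0153
```

Run:
```python
from h import *
goto([.4755,-.1824,.1135],np.radians(3.65))
```

```text
t 20.8 pos [ 0.4756 -0.1825  0.1228] F [ 0.2957  0.3605 -0.9232] w 0.015285043361722456 q6 -0.5759170779625662
shift [0.0001 0.     0.0093] turn [0.0841 0.0252 0.0121]
```

Call:
arm_command:
  rotation:
    - [0, 0, 0]
    - [0, 0, 0]
    - [0, 0, 0]
    - [0, 0, 0]
    - [0, 0, 0]
  translation:
    - [0, 0, 0.002]
    - [0, 0, 0.005]
    - [0, 0, 0.007]
    - [0, 0, 0.009]
    - [0, 0, 0.0093]
  grip: [0, 0, 0, 0, 0]

```text
time: 21.3
tool_pos: [0.4757, -0.1825, 0.1135]
ee_rot: [-0.1, 3.139, 0.002]
force: [-0.9, 0.2, 1.0]
gripper_width: 0.0152
```

Call:
arm_command:
  rotation:
    - [0, 0, 0]
    - [0, 0, 0]
    - [0, 0, 0]
    - [0, 0, 0]
    - [0, 0, 0]
  translation:
    - [0, 0, 0]
    - [0, 0, 0]
    - [0, 0, 0]
    - [0, 0, 0]
    - [0, 0, 0]
  grip: [0, 0, 0, 0, 0]

```text
time: 21.8
tool_pos: [0.4757, -0.1825, 0.1136]
ee_rot: [-0.1, 3.139, 0.002]
force: [0.6, 0.3, 0.4]
gripper_width: 0.015
```

The z force has changed sign, so the forks carry the rod. Releasing.

Call:
arm_command:
  rotation:
    - [0, 0, 0]
    - [0, 0, 0]
    - [0, 0, 0]
    - [0, 0, 0]
    - [0, 0, 0]
  translation:
    - [0, 0, 0]
    - [0, 0, 0]
    - [0, 0, 0]
    - [0, 0, 0]
    - [0, 0, 0]
  grip: [22, 30, 45, 60, 70]

```text
time: 22.3
tool_pos: [0.4757, -0.1825, 0.1136]
ee_rot: [-0.1, 3.139, 0.002]
force: [0.0, -0.3, 0.3]
gripper_width: 0.0597
```

Call:
arm_command:
  rotation:
    - [0, 0, 0]
    - [0, 0, 0]
    - [0, 0, 0]
    - [0, 0, 0]
    - [0, 0, 0]
  translation:
    - [0, 0, 0]
    - [0, 0, -0.01]
    - [0, 0, -0.03]
    - [0, 0, -0.06]
    - [0, 0, -0.1]
  grip: [80, 80, 80, 80, 80]

```text
time: 22.8
tool_pos: [0.4746, -0.1821, 0.2141]
ee_rot: [0.1, -3.138, -0.005]
force: [1.5, 0.3, 0.4]
gripper_width: 0.0685
```

Call:
arm_command:
  rotation:
    - [0, 0, 0]
    - [0, 0, 0]
    - [0, 0, 0]
    - [0, 0, 0]
    - [0, 0, 0]
  translation:
    - [0.01, 0, -0.03]
    - [0.04, 0, -0.05]
    - [0.08, 0, -0.05]
    - [0.1, 0, -0.05]
    - [0.1, 0, -0.05]
  grip: [80, 80, 80, 80, 80]

```text
time: 23.3
tool_pos: [0.3728, -0.1882, 0.2651]
ee_rot: [0.097, -3.138, -0.004]
force: [0.3, 0.1, 0.7]
gripper_width: 0.0683
```

Run:
```python
from h import *
t=read_camera('top')[:,:,::-1];s=read_camera('scene')[:,:,::-1]
b=np.array([.6742,-.1695,.060])
print([proj(n,b) for n in('top','scene')])
a=cv2.resize(t[95:265,265:425],(400,425),interpolation=cv2.INTER_CUBIC)
c=cv2.resize(s[230:380,240:390],(400,425),interpolation=cv2.INTER_CUBIC)
cv2.imwrite('pics/c10.png',np.hstack([a,c]))
```

```text
[array([[383.2318, 160.6427]]), array([[379.6704, 286.5   ]])]
```

View pics/c10.png

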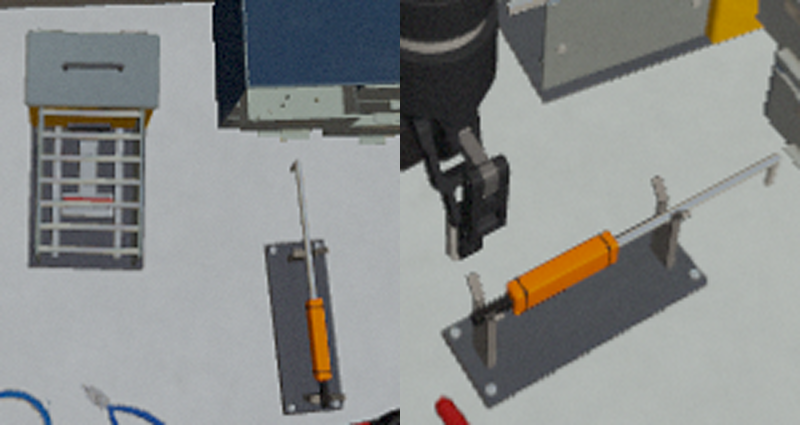

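c10 shows the rod back in both forks, hook hanging down at its old place (tip at raw ≈ 383,159), the red bar still drawn at crop (88,199), and the gripper clear. Handing in.

Run:
```python
from h import *
a=cv2.imread('pics/raw_t1.png').astype(int);b=read_camera('top')[:,:,::-1].astype(int)
for n,(x0,y0,x1,y1) in dict(rest=(360,150,420,265),mug_jars_tape_cutters=(140,205,345,290)).items():
    print(n,(np.abs(a-b)[y0:y1,x0:x1].max(2)>45).sum())
print(job_done())
```

```text
rest 80
mug_jars_tape_cutters 0
the job is handed in; nothing more can be done
None
```

The bolt is drawn to its stop and the hook rod is back in both forks of its rest. I handed the job in about 23 s into the 72 s limit; `job_done()` gives no verdict.

- **Drawing the bolt:** I passed the hook over the red bar under the guard bars, lowered it behind the bar and pulled. The drag was about 6–7 N. The hard stop came after about 38 mm of bolt travel, which puts the bar at roughly -38 to -41 mm in the safe's frame.
- **Proving the stop:** The pull read 13.2–14.4 N along the channel for about 1.5–2 s with the tool essentially still. The force reading also showed a sideways drag of up to about 6.5 N downward, so the total was about 15 N. The highest total I read was about 15 N, but I only saw readings at the end of each half-second move.
- **Returning the rod:** I unhooked, withdrew and lowered the rod onto the forks until they carried its weight, then let go and backed away.
- **Last checks:** The final picture shows the rod in both forks with the hook hanging down, the bar still drawn and the gripper clear. In the top view, the area around the mug, jars, tape and cutters shows no change from the first picture.
- **Disagreement:** That same comparison found 80 changed pixels in the rest area. I did not look into what they are. The last picture I viewed showed the rod's tip within about 2 pixels of its expected place.

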